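Find the glue bottle with the loose cap, close it and set it aside

TASK

One of the three glue bottles in the slanted rack has a loose cap; the other two are tight. Find it by test-twisting the caps clockwise, screw the loose cap fully home against its stop while the bottle is still in its pocket, then take that bottle out and gently stand it upright in the blue tray. Leave the tight bottles in the rack, and do not disturb the knife, tape and scissors.

Things in the scene. Friction and masses are not known exactly. Their poses are not given: they have to be found in the camera images.
- glue_a: yellow glue bottle with white screw cap, one of three alike, leaning 35 degrees in a rack pocket. Origin: centre of its underside; z: along the bottle to the cap; y: its wide side. Body 42 (x) by 60 (y) by 100 mm tall; neck 24 mm across at 110 to 122 mm; round cap 36 mm across, at 122 to 158 mm, captive. 0.14 to 0.25 kg; can be carried by its cap. Any of the three may be the loose one
- glue_b: yellow glue bottle with white screw cap, one of three alike, leaning 35 degrees in a rack pocket. Origin: centre of its underside; z: along the bottle to the cap; y: its wide side. Body 42 (x) by 60 (y) by 100 mm tall; neck 24 mm across at 110 to 122 mm; round cap 36 mm across, at 122 to 158 mm, captive. 0.14 to 0.25 kg; can be carried by its cap. Any of the three may be the loose one
- glue_c: yellow glue bottle with white screw cap, one of three alike, leaning 35 degrees in a rack pocket. Origin: centre of its underside; z: along the bottle to the cap; y: its wide side. Body 42 (x) by 60 (y) by 100 mm tall; neck 24 mm across at 110 to 122 mm; round cap 36 mm across, at 122 to 158 mm, captive. 0.14 to 0.25 kg; can be carried by its cap. Any of the three may be the loose one
- cap_a (a joint): turn of glue_a's cap, rad, growing clockwise seen from above it (tightening). It starts anywhere in 0.2 to 0.8 on every bottle, which tells nothing of tightness. A loose cap turns against 0.12 N m for 0.4 to 1.0 rad up to its hard stop, fully home, at 1.2, and stays there. A tight cap is jammed where it is (over 4 N m either way): fingers just slip round it
- cap_b (a joint): turn of glue_b's cap, rad, growing clockwise seen from above it (tightening). It starts anywhere in 0.2 to 0.8 on every bottle, which tells nothing of tightness. A loose cap turns against 0.12 N m for 0.4 to 1.0 rad up to its hard stop, fully home, at 1.2, and stays there. A tight cap is jammed where it is (over 4 N m either way): fingers just slip round it
- cap_c (a joint): turn of glue_c's cap, rad, growing clockwise seen from above it (tightening). It starts anywhere in 0.2 to 0.8 on every bottle, which tells nothing of tightness. A loose cap turns against 0.12 N m for 0.4 to 1.0 rad up to its hard stop, fully home, at 1.2, and stays there. A tight cap is jammed where it is (over 4 N m either way): fingers just slip round it
- rack: fixed plywood rack, 150 (x) by 326 (y) by 110 mm tall. Three pockets at y = -95, 0, 95 mm lean 35 degrees, so the bottles' tops point up and to its -x side (to the robot). Origin: on the table under the middle pocket; z up. Pocket floors are 30 mm up; pockets, 46 by 64 mm, enclose a bottle to 78 mm of its length and keep it from turning. Nothing is above; the caps reach 170 mm above the table
- tray: fixed blue open tray, 150 (x) by 140 (y) by 35 mm tall, walls and floor 5 mm thick, empty. Origin: centre of its underside, on the table; z up
- knife: grey and white craft knife, retracted, 147 mm long (along x), 24 wide and 22 mm tall, lying on the mat; origin on the table near its middle. Bystander
- tape: flat clear tape ring, 90 mm across and 19 mm tall, lying on the mat; origin at its centre on the table. Bystander
- scissors: scissors with pink handles, about 180 mm long (along x), 90 mm wide, 10 mm tall, lying on the mat; origin on the table near the pivot. Bystander
Not all that is in view belongs to the job. Leave any green or turquoise look-alike of the glue_c alone. Leave any pink look-alike of the glue_b alone.

How it is judged:
By the outcome, as a careful person would: the job done as asked, in the order asked, and still so for the second after the job is handed in, with the robot touching nothing.
It also fails if it takes over 61 s, if anything falls off the work surface, if the arm or the gripper's body presses on something with over 40 N, if the wrist force passes 120 N, or if a joint passes its speed limit or range.

ROBOT

A 6-joint arm with a two-finger parallel gripper is mounted at the origin on the work surface. World frame = base frame: x ahead of the robot, y to its left, z up, the work surface at z = 0. Lengths are in m, angles in rad, forces in N, time in s.
With the tool pointing down it reaches from about 0.375 to 0.975 m from the base axis. Payload 3.8 kg.
Tool frame: the origin (TCP) lies at the very end of the fingers, on their centre line; the grasp point (between the pads) lies 19 mm behind it (arm.tcp_to_grasp is the distance from the TCP to the grasp point, in m); z points along the fingers, y is the line along which they close (so a half turn about z gives the same grasp; the last joint's range is limited). The gripper opens to 88 mm and grips with 3 to 60 N. Pads are 18 mm wide; open, the fingers measure 123 mm over their backs; the gripper's body (75 mm by 187 mm) begins 45 mm behind the grasp point.
Start: joints at [1.235, 0.264, 1.604, -0, 1.274, -0.037], TCP at [0.199, 0.645, 0.239] pointing down, gripper open.
Joint ranges: [-2.63, 2.63], [-0.94, 2.18], [0.31, 2.57], [-1.31, 4.45], [0, 2.66], [-2.55, 2.55]. Speed limits (rad/s): [2.57, 2.57, 3.14, 3.14, 3.14, 3.14].

INTERFACE

Orientations are given as [roll, pitch, yaw] about the fixed x, y, z axes, in that order (R = Rz(yaw) Ry(pitch) Rx(roll)).
In Python, from bench import arm gives the robot as it stands. The module is installed in compiled form; this text tells all that it offers.
- The arm moves only by the tool move_arm, never from a script. Its argument "commands" is a list of rows, each a list of 2 entries, a list of its own where there are three numbers: the shift along the tool's x, y, z in mm, then the turn about the tool's z in rad. In form: [[[dx, dy, dz], twist], ...]. A call has exactly 5 rows; each row is the pose to reach, as a shift and turn from the pose commanded when the call began, along the tool's axes at that moment; what a row does not reach only later rows make up. A row lasts 1/10 s, in which the tool goes at most 50 mm and 8.59 degrees, less where a joint would pass 70% of its speed; a pose out of reach is approached as far as the arm can. A call with a gripper value outside its range is refused whole. "grip" is the finger opening in mm, from 0 to 88.1, set as the call begins (left out, the last holds). The fingers move at their own pace and stop on an object; "grip_force" is the grip in N (left out, the last holds). Time passes only in rows, so rows that repeat a pose let the fingers close, or fill a call up. It gives the time, the measured TCP pose, the force, the opening and the grip force at its end, in the units of the state.
- arm.state(): the state, without advancing time (a new reading comes with each control period).
- arm.grab_frame(name): name is "scene" or "top" or "wrist"; returns the picture (480x640x3 uint8, blue, green, red); there is no depth.
- arm.calibration(name): a dict with "camera_matrix" (3x3 intrinsics, pixels), "R" (3x3) and "t" (3): a world point X has camera coordinates R X + t; the wrist camera has in their place "hand_eye" (4x4, takes a point from camera to tool coordinates, whose origin is the TCP and whose axes are the flange's). Camera axes: x right, y down, z forward; pixel columns grow to the right and rows downward; lengths in m; the calibration is good to about 2 mm. A picture is of the moment at which its call begins: read the wrist's pose just before it. calibration takes no time and is no camera call.
- arm.finish_job(): hands the job in; it is judged then, once.
The state is a dict: "time_s": time; "joint_pos": joint angles; "qvel": joint speeds; "joint_efforts": joint torques, N m; "eef_pos": TCP position; "eef_rot": TCP orientation; "contact_force": force on the tool from outside, world axes, zero at the start; "ft_torque": the same for the moment, N m; "opening": opening from 0.0 (shut) to 1.0 (fully open); "grip_force": force on a finger pad.
Only numpy, scipy, OpenCV 4.12 (cv2) and the standard library are available. Lean on these libraries where they do the work, as an engineer would, in place of code of your own. Each camera call takes 0.05 s, during which the arm holds its last target. There are 200 camera calls.

## Working session

There is one attempt and no reset: what is moved stays moved. The work goes in short steps, Python scripts to look and compute and a tool call to move; the robot and the scene stay as the last step left them, time stands still between calls to the robot, and variables do not carry over. Pictures are saved under pics/ and viewed, at most 10 in all, crops included, and the job is handed in when it is done.

Besides the shell and the picture viewer there is one more tool, called after ">>>" in YAML: its name, and indented under it one key for each argument. move_arm: Moves the arm, as the interface text tells. Its arguments: {"type":"object","properties":{"commands":{"type":"array","items":{"type":"array"}},"grip":{"type":"number"},"grip_force":{"type":"number"}},"required":["commands"]}

```bash
mkdir -p pics
python3 - <<'E'
from bench import arm
import cv2,numpy as np
for n in("scene","top"):
    cv2.imwrite(f"pics/{n}0.png",arm.grab_frame(n)); c=arm.calibration(n); print(n,c)
print(arm.state(), arm.calibration("wrist"),arm.tcp_to_grasp)
E
```

```text
scene {'camera_matrix': array([[515.23059005,   0.        , 316.42573101],
       [  0.        , 515.23059005, 239.20009633],
       [  0.        ,   0.        ,   1.        ]]), 'R': array([[-0.28712501,  0.95788461, -0.00403839],
       [ 0.80480554,  0.23894912, -0.54331516],
       [-0.51946826, -0.15924949, -0.83951911]]), 't': array([ 0.16807305, -0.4050159 ,  1.65947666])}
top {'camera_matrix': array([[453.67696385,   0.        , 312.67217364],
       [  0.        , 453.67696385, 242.19108552],
       [  0.        ,   0.        ,   1.        ]]), 'R': array([[-1.19354967e-02, -9.99921361e-01, -3.84910864e-03],
       [-9.68207016e-01,  1.25186653e-02, -2.49836861e-01],
       [ 2.49865400e-01,  7.44806974e-04, -9.68280294e-01]]), 't': array([-0.02241565,  0.59494442,  0.91925962])}
{'time_s': 0.1, 'joint_pos': array([ 1.23509759e+00,  2.64699047e-01,  1.60522839e+00, -5.61614724e-06,
        1.27373939e+00, -3.69193164e-02]), 'qvel': array([ 8.14250797e-04, -1.44448553e-03, -3.92221758e-03, -6.08830483e-05,
        7.49129933e-04,  1.02651899e-03]), 'joint_efforts': array([-2.03757900e-04, -5.03604841e+01, -3.58072579e+01,  7.30758137e-02,
        2.33185315e-02, -8.01989199e-05]), 'eef_pos': array([0.19848961, 0.64447321, 0.23750311]), 'eef_rot': array([-3.13951969e+00, -7.11966252e-05,  2.84281480e+00]), 'contact_force': array([ 0.42370573, -0.34749061, -0.6385624 ]), 'ft_torque': array([ 0.06693335, -0.01274979,  0.0031734 ]), 'grip_force': 0.0, 'opening': 0.9993452999850821} {'camera_matrix': array([[381.97215591,   0.        , 322.28823975],
       [  0.        , 381.97215591, 238.53026815],
       [  0.        ,   0.        ,   1.        ]]), 'hand_eye': array([[-0.0010244 , -0.95343417, -0.30159947,  0.07840625],
       [ 0.99999827, -0.00144556,  0.00117323, -0.00137282],
       [-0.00155458, -0.30159774,  0.953434  , -0.14723455],
       [ 0.        ,  0.        ,  0.        ,  1.        ]])} 0.0187
```

View pics/scene0.png

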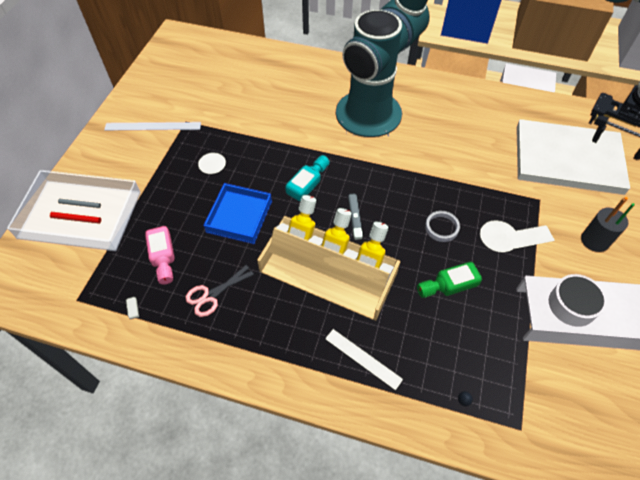

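View pics/top0.png

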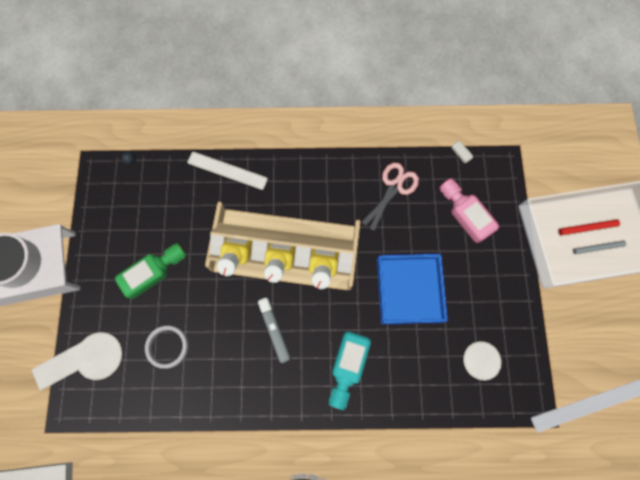

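The scene view shows three yellow bottles with white caps in the rack: caps at about (308,203), (343,216), (379,230) in the scene picture, and (227,266), (274,271), (321,280) in the top picture. The look-alikes lie loose on the mat: teal at scene (307,177), green at (452,280), pink at (160,253). The yellow ones in the rack fit the description. Next is one enlarged crop to confirm.

Run:
```python
import cv2,numpy as np
a=cv2.imread("pics/scene0.png")[185:320,250:410]; b=cv2.imread("pics/top0.png")[195:300,195:455]
a=cv2.resize(a,None,fx=3,fy=3,interpolation=cv2.INTER_CUBIC)[:, :480]
b=cv2.resize(b,None,fx=3,fy=3,interpolation=cv2.INTER_CUBIC)
cv2.imwrite("pics/cropt.png",b)
cv2.imwrite("pics/crops.png",a)
```

```text
(no output)
```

View pics/cropt.png

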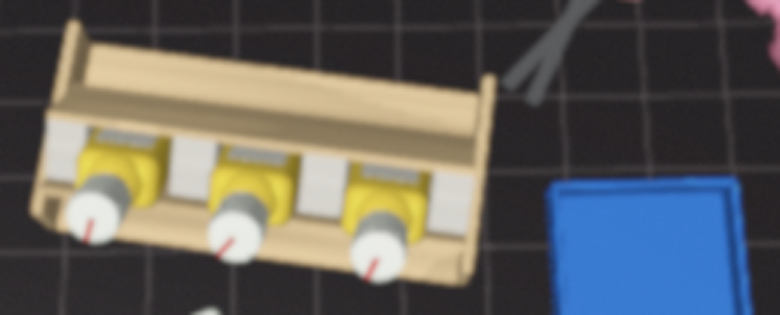

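View pics/crops.png

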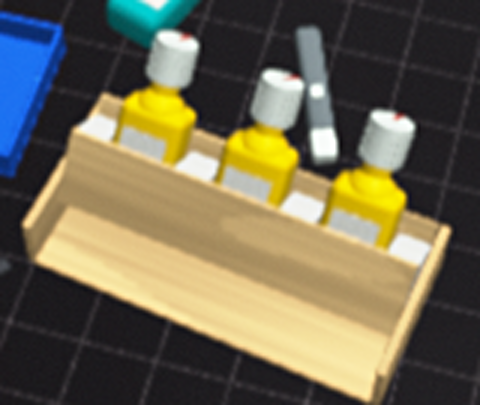

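```bash
cat > h.py <<'E'
from bench import arm
import numpy as np,cv2
def ray(cam,u,v):
    c=arm.calibration(cam);R=c["R"];t=c["t"]
    return -R.T@t, R.T@np.linalg.inv(c["camera_matrix"])@np.array([u,v,1.])
def atz(cam,u,v,z):
    o,d=ray(cam,u,v); return o+d*(z-o[2])/d[2]
def tri(p,q):
    A=[];b=[]
    for cam,uv in(("top",p),("scene",q)):
        o,d=ray(cam,*uv);d/=np.linalg.norm(d);P=np.eye(3)-np.outer(d,d);A.append(P);b.append(P@o)
    return np.linalg.lstsq(np.vstack(A),np.hstack(b),rcond=None)[0]
def tool():
    s=arm.state();from_=s["eef_rot"]
    from scipy.spatial.transform import Rotation as Ro
    return s,Ro.from_euler("xyz",from_).as_matrix()
def shift(target):
    s,R=tool();return R.T@(np.array(target)-s["eef_pos"])*1000
E
python3 - <<'E'
from h import *
np.set_printoptions(precision=4,suppress=True)
T=[(95,217),(236,238),(379,256)];S=[(390,124),(280,85),(175,46)]
for a,b in zip(T,S):
    p=(195+a[0]/3,195+a[1]/3);q=(250+b[0]/3,185+b[1]/3)
    print(tri(p,q),atz("top",*p,.159),atz("scene",*q,.159))
# tray by blue mask
for cam in("top","scene"):
    im=cv2.imread(f"pics/{cam}0.png");h=cv2.cvtColor(im,cv2.COLOR_BGR2HSV)
    m=cv2.inRange(h,(100,150,80),(125,255,255))
    n,l,st,c=cv2.connectedComponentsWithStats(m)
    if cam=="scene":
        for i in range(1,n):
            if st[i,0]>300: st[i,4]=0
    i=1+np.argmax(st[1:,4]);
    pts=cv2.findNonZero((l==i).astype(np.uint8));r=cv2.minAreaRect(pts)
    print(cam,st[i],r, [atz(cam,*p,.03)[:2] for p in cv2.boxPoints(r)], atz(cam,*r[0],.02))
E
```

```text
[0.5254 0.142  0.1521] [0.524  0.1407 0.159 ] [0.5302 0.1423 0.159 ]
[0.5108 0.0478 0.1488] [0.5088 0.0476 0.159 ] [0.5182 0.0486 0.159 ]
[ 0.4974 -0.0464  0.1491] [ 0.4957 -0.0459  0.159 ] [ 0.5046 -0.0444  0.159 ]
top [ 377  253   71   71 4559] ((411.8500061035156, 288.4499816894531), (70.64259338378906, 67.060546875), 86.633544921875) [array([ 0.574 , -0.1744]), array([ 0.5812, -0.3274]), array([ 0.4223, -0.3232]), array([ 0.4156, -0.176 ])] [ 0.4982 -0.2524  0.02  ]
scene [ 203  183   69   61 2851] ((237.32354736328125, 212.20590209960938), (60.876441955566406, 53.600372314453125), 14.03624439239502) [array([ 0.5906, -0.3199]), array([ 0.4145, -0.3565]), array([ 0.4169, -0.1766]), array([ 0.5895, -0.1523])] [ 0.4994 -0.2539  0.02  ]
```

```bash
python3 -c "
from h import *
print(shift([.523,.0465,.27]), tool()[1])"
```

```text
[-486.14614144 -476.02716806  -31.54478515] [[-9.55696944e-01  2.94351647e-01 -6.78222871e-04]
 [ 2.94352420e-01  9.55694936e-01 -1.96016412e-03]
 [ 7.11966251e-05 -2.07295940e-03 -9.99997849e-01]]
```

>>> move_arm:
  commands:
    - [[-34, -33, -7], 0]
    - [[-68, -66, -14], 0]
    - [[-102, -99, -21], 0]
    - [[-136, -132, -28], 0]
    - [[-170, -165, -32], 0]

```text
time_s: 0.6
eef_pos: [0.3131, 0.4356, 0.2708]
eef_rot: [3.142, 0.0, 2.843]
contact_force: [0.6, -0.1, -0.0]
opening: 1.002
grip_force: 0.0
```

>>> move_arm:
  commands:
    - [[-34, -33, 0], 0]
    - [[-68, -66, 0], 0]
    - [[-102, -99, 0], 0]
    - [[-136, -132, 0], 0]
    - [[-170, -165, 0], 0]

```text
time_s: 1.1
eef_pos: [0.4268, 0.2278, 0.2705]
eef_rot: [-3.142, -0.0, 2.843]
contact_force: [1.0, 1.2, -0.1]
opening: 1.002
grip_force: 0.0
```

>>> move_arm:
  commands:
    - [[-34, -33, 0], 0]
    - [[-68, -66, 0], 0]
    - [[-102, -99, 0], 0]
    - [[-136, -132, 0], 0]
    - [[-146, -146, 0], -0.15]

```text
time_s: 1.6
eef_pos: [0.5243, 0.0435, 0.2702]
eef_rot: [-3.14, 0.0, 2.992]
contact_force: [0.7, 0.9, -0.2]
opening: 0.998
grip_force: 0.0
```

Run:
```python
from h import *
s,R=tool();im=arm.grab_frame("wrist");cv2.imwrite("pics/w1.png",im)
np.savez("w1.npz",p=s["eef_pos"],R=R)
print(s["eef_pos"],s["eef_rot"],s["joint_pos"],s["time_s"],s["contact_force"])
```

```text
[0.52433074 0.04352943 0.27019483] [-3.14030689e+00  8.49497352e-05  2.99245812e+00] [ 3.63134378e-02 -3.81573938e-02  1.88002877e+00 -1.32780849e-03
  1.29987509e+00 -1.38499285e+00] 1.6 [ 0.73437847  0.87098037 -0.20002004]
```

View pics/w1.png

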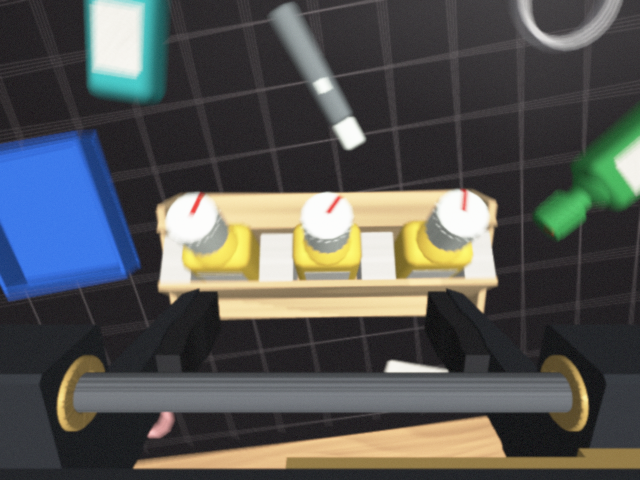

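Wrist view: the three cap tops sit at about (193,218), (327,215), (461,214), with red marks on them, and the row is level with the image.

Run:
```python
from h import *
np.set_printoptions(precision=4,suppress=True)
d=np.load("w1.npz");c=arm.calibration("wrist");H=c["hand_eye"];K=np.linalg.inv(c["camera_matrix"])
y=np.array([.1435,.99,0]);rx=np.array([.99,-.1435,0])
for u in[(193,218),(327,215),(461,214)]:
    o=d["R"]@H[:3,3]+d["p"];r=d["R"]@H[:3,:3]@K@np.array([*u,1.])
    t=o+r*(.159-o[2])/r[2]; g=t+.0103*rx-[0,0,.0147]
    print(t,"grasp",g,"shift",shift(g+[0,0,-.019]))
```

```text
[ 0.499 -0.045  0.159] grasp [ 0.5092 -0.0465  0.1443] shift [  2.6135 -89.9915 145.029 ]
[0.5108 0.0477 0.159 ] grasp [0.521  0.0462 0.1443] shift [  3.7924   3.5043 144.7978]
[0.5241 0.14   0.159 ] grasp [0.5343 0.1385 0.1443] shift [  3.5363  96.7242 144.5675]
```

>>> move_arm:
  commands:
    - [[3.5, 3.5, 29], -0.1]
    - [[3.5, 3.5, 58], -0.2]
    - [[3.5, 3.5, 90], -0.3]
    - [[3.5, 3.5, 120], -0.3]
    - [[3.5, 3.5, 145], -0.3]
  grip: 60

```text
time_s: 2.15
eef_pos: [0.5187, 0.0516, 0.1236]
eef_rot: [3.141, -0.002, -2.992]
contact_force: [-0.3, -0.1, -0.0]
opening: 0.685
grip_force: 0.0
```

>>> move_arm:
  commands:
    - [[0, 0, 0], 0]
    - [[0, 0, 0], 0]
    - [[0, 0, 0], 0]
    - [[0, 0, 0], 0]
    - [[0, 0, 0], 0]
  grip: 25
  grip_force: 25

```text
time_s: 2.65
eef_pos: [0.5213, 0.0509, 0.1272]
eef_rot: [-3.141, 0.003, -2.991]
contact_force: [0.6, -1.0, -0.3]
opening: 0.434
grip_force: 24.2
```

```bash
python3 -c "
from h import *
s=arm.state();print(s)"
```

```text
{'time_s': 2.65, 'joint_pos': array([ 5.00494665e-02,  7.58914804e-02,  2.04014422e+00, -5.20404397e-04,
        1.02259069e+00, -1.67136557e+00]), 'qvel': array([-0.0001266 ,  0.00184565,  0.00298749,  0.00045647, -0.0016427 ,
       -0.00209954]), 'joint_efforts': array([  1.13435872, -35.96199989, -31.41657114,   0.48089124,
         0.29164153,  -0.10066242]), 'eef_pos': array([0.52131192, 0.05089309, 0.12721258]), 'eef_rot': array([-3.14085215e+00,  2.90653991e-03, -2.99070231e+00]), 'contact_force': array([ 0.59969373, -1.00600678, -0.33963257]), 'ft_torque': array([-0.27107033, -0.071407  , -0.11861747]), 'grip_force': 24.15284112095833, 'opening': 0.4340303604924979}
```

>>> move_arm:
  commands:
    - [[0, 0, 0], 0.05]
    - [[0, 0, 0], 0.1]
    - [[0, 0, 0], 0.15]
    - [[0, 0, 0], 0.2]
    - [[0, 0, 0], 0.25]

```text
time_s: 3.15
eef_pos: [0.521, 0.0511, 0.1278]
eef_rot: [3.141, 0.002, 3.041]
contact_force: [-3.3, 0.1, 6.2]
opening: 0.4
grip_force: 24.5
```

```bash
python3 -c "
from h import *
s=arm.state();print({k:s[k] for k in('eef_pos','eef_rot','contact_force','ft_torque','joint_efforts','opening')})
im=arm.grab_frame('top');cv2.imwrite('pics/t1.png',im)
im=arm.grab_frame('wrist');cv2.imwrite('pics/w2.png',im)"
```

```text
{'eef_pos': array([0.520953  , 0.05105544, 0.12777264]), 'eef_rot': array([3.14145437e+00, 1.95722233e-03, 3.04101623e+00]), 'contact_force': array([-3.32174394,  0.13279566,  6.19162805]), 'ft_torque': array([-0.00057606,  0.47242075,  0.16485331]), 'joint_efforts': array([ -0.16299269, -33.3728528 , -30.70434451,   0.1784029 ,
        -0.90773989,  -0.34303428]), 'opening': 0.3999513107610214}
```

```bash
python3 -c "
import cv2,numpy as np
a=cv2.resize(cv2.imread('pics/w2.png')[150:330,150:500],None,fx=2,fy=2)[:, :700]
f=lambda n:cv2.resize(cv2.imread(n)[245:295,205:345],None,fx=2.4,fy=2.4,interpolation=cv2.INTER_CUBIC)
b=np.hstack([f('pics/top0.png'),f('pics/t1.png')])
c=np.zeros((a.shape[0]+b.shape[0],max(a.shape[1],b.shape[1]),3),np.uint8);c[:a.shape[0],:a.shape[1]]=a;c[a.shape[0]:,:b.shape[1]]=b
cv2.imwrite('pics/c2.png',c)"
```

```text
(no output)
```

View pics/c2.png

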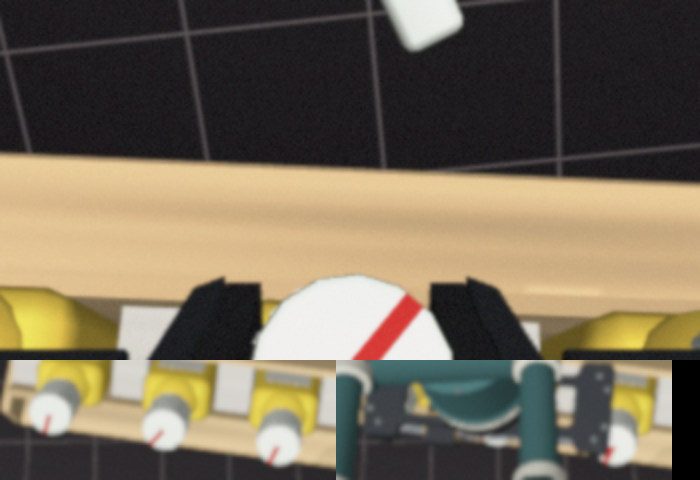

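The red mark on the gripped middle cap shows at crop (385,330). It lies at about the same angle as before, so I'll measure it properly on the cap plane.

```bash
cat >> h.py <<'E'
RX=np.array([.99,-.14,0]);RX/=np.linalg.norm(RX);RY=np.array([-RX[1],RX[0],0])
S,C=np.sin(np.radians(35)),np.cos(np.radians(35))
AX=-S*RX+np.array([0,0,C]);E1=C*RX+np.array([0,0,S])
CAPS=[np.array(v) for v in([.499,-.045,.159],[.5108,.0477,.159],[.5241,.14,.159])]
def mark(im,p,R,k):
    c=arm.calibration("wrist");H=c["hand_eye"];K=np.linalg.inv(c["camera_matrix"])
    b,g,r=[im[...,i].astype(int) for i in range(3)]
    m=((r>120)&(r-g>60)&(r-b>60));v,u=np.nonzero(m)
    o=R@H[:3,3]+p;D=(R@H[:3,:3]@K@np.vstack([u,v,np.ones(len(u))]))
    X=o[:,None]+D*((AX@(CAPS[k]-o))/(AX@D))-CAPS[k][:,None]
    q=np.vstack([E1@X,RY@X]);q=q[:,np.hypot(*q)<.024]
    if q.shape[1]<8:return None
    w,V=np.linalg.eigh(np.cov(q));d=V[:,1]
    if d[0]>0:d=-d
    # angle of mark clockwise seen from above cap: basis -E1 up, RY right
    return round(float(np.arctan2(d[1],-d[0])),3),q.shape[1],q.mean(1).round(4)
E
python3 - <<'E'
from h import *
d=np.load("w1.npz");im=cv2.imread("pics/w1.png")
for k in range(3):print(mark(im,d["p"],d["R"],k))
s,R=tool();print(mark(cv2.imread("pics/w2.png"),s["eef_pos"],R,1))
E
```

```text
(0.369, 109, array([-0.0114,  0.0014]))
(0.618, 83, array([-0.0082,  0.0047]))
(0.153, 82, array([-0.0114,  0.0035]))
(0.672, 525, array([-0.0041,  0.0101]))
```

>>> move_arm:
  commands:
    - [[0, 0, 0], 0.05]
    - [[0, 0, 0], 0.1]
    - [[0, 0, 0], 0.15]
    - [[0, 0, 0], 0.2]
    - [[0, 0, 0], 0.25]

```text
time_s: 3.75
eef_pos: [0.5187, 0.0531, 0.1275]
eef_rot: [3.139, -0.004, 2.792]
contact_force: [-8.5, 6.5, 9.8]
opening: 0.398
grip_force: 26.5
```

```bash
cat > chk.py <<'E'
import sys
from h import *
k=int(sys.argv[1]);s,R=tool();im=arm.grab_frame("wrist");cv2.imwrite(f"pics/{sys.argv[2]}.png",im)
print(mark(im,s["eef_pos"],R,k),{q:np.round(s[q],3) for q in('eef_pos','eef_rot','contact_force','ft_torque','opening','joint_pos')})
E
python3 chk.py 1 w3
```

```text
(0.686, 530, array([-0.0035,  0.0099])) {'eef_pos': array([0.519, 0.053, 0.127]), 'eef_rot': array([ 3.139, -0.004,  2.792]), 'contact_force': array([-8.521,  6.483,  9.767]), 'ft_torque': array([1.4  , 1.37 , 0.854]), 'opening': np.float64(0.398), 'joint_pos': array([ 0.052,  0.075,  2.041,  0.004,  1.029, -1.171])}
```

Middle cap is tight: the mark stayed still while the tool turned 0.25 rad. Release it and go to the next one.

>>> move_arm:
  commands:
    - [[0, 0, 0], 0]
    - [[0, 0, 0], 0]
    - [[0, 0, -10], 0]
    - [[0, 0, -35], 0]
    - [[0, 0, -65], 0]
  grip: 60

```text
time_s: 4.3
eef_pos: [0.5192, 0.0509, 0.1908]
eef_rot: [-3.141, -0.002, 2.792]
contact_force: [0.3, -0.1, 0.5]
opening: 0.677
grip_force: 0.0
```

Run:
```python
from h import *
s=arm.state();print(s['eef_pos'],s['eef_rot'])
for k in(0,2):print(k,shift(CAPS[k]+.0103*RX-[0,0,.0147+.019]))
```

```text
[0.51922089 0.05088046 0.19079193] [-3.14056746e+00 -2.37494662e-03  2.79249183e+00]
0 [-24.02717109 -94.81328509  65.53229137]
2 [15.66653835 87.61316811 65.43953957]
```

>>> move_arm:
  commands:
    - [[-8, -32, 0], -0.13]
    - [[-16, -64, 0], -0.26]
    - [[-24, -95, 0], -0.39]
    - [[-24, -95, 30], -0.5]
    - [[-24, -95, 64], -0.5]

```text
time_s: 4.8
eef_pos: [0.5126, -0.0481, 0.1289]
eef_rot: [-3.14, 0.006, -2.99]
contact_force: [0.1, 0.4, -0.1]
opening: 0.68
grip_force: 0.0
```

>>> move_arm:
  commands:
    - [[0, 0, 0], 0]
    - [[0, 0, 0], 0]
    - [[0, 0, 0], 0]
    - [[0, 0, 0], 0]
    - [[0, 0, 0], 0]
  grip: 25

```text
time_s: 5.3
eef_pos: [0.5117, -0.0466, 0.1287]
eef_rot: [-3.14, 0.003, -2.99]
contact_force: [-0.2, -1.4, 3.7]
opening: 0.431
grip_force: 23.9
```

```bash
python3 chk.py 0 w4
```

```text
(0.329, 492, array([-0.0102,  0.0016])) {'eef_pos': array([ 0.512, -0.047,  0.129]), 'eef_rot': array([-3.14e+00,  3.00e-03, -2.99e+00]), 'contact_force': array([-0.248, -1.377,  3.714]), 'ft_torque': array([-0.275,  0.049, -0.135]), 'opening': np.float64(0.431), 'joint_pos': array([-0.139,  0.055,  2.059, -0.   ,  1.024, -1.861])}
```

>>> move_arm:
  commands:
    - [[0, 0, 0], 0.08]
    - [[0, 0, 0], 0.16]
    - [[0, 0, 0], 0.24]
    - [[0, 0, 0], 0.32]
    - [[0, 0, 0], 0.4]

```text
time_s: 5.85
eef_pos: [0.5122, -0.0465, 0.1287]
eef_rot: [3.141, 0.005, 2.891]
contact_force: [4.4, -0.5, 2.4]
opening: 0.399
grip_force: 24.9
```

```bash
python3 chk.py 0 w5
```

```text
(0.397, 511, array([-0.0089,  0.0028])) {'eef_pos': array([ 0.512, -0.046,  0.129]), 'eef_rot': array([3.141, 0.005, 2.891]), 'contact_force': array([ 4.439, -0.492,  2.449]), 'ft_torque': array([ 0.19 , -0.548,  0.695]), 'opening': np.float64(0.399), 'joint_pos': array([-0.139,  0.055,  2.059, -0.   ,  1.022, -1.459])}
```

Bottle at k=0 is tight too, since the mark moved only 0.07 rad of slack. Now the third.

>>> move_arm:
  commands:
    - [[0, 0, 0], 0]
    - [[0, 0, 0], 0]
    - [[0, 0, -10], 0]
    - [[0, 0, -35], 0]
    - [[0, 0, -65], 0]
  grip: 60

```text
time_s: 6.4
eef_pos: [0.5086, -0.0462, 0.1912]
eef_rot: [-3.141, -0.004, 2.893]
contact_force: [0.6, -0.5, 0.3]
opening: 0.681
grip_force: 0.0
```

Run:
```python
from h import *
s=arm.state();print(s['eef_pos'],s['eef_rot'])
for k in(2,):print(k,shift(CAPS[k]+.0103*RX-[0,0,.0147+.017]))
```

```text
[ 0.50855489 -0.04615026  0.19117279] [-3.14119457 -0.00428012  2.89334357]
2 [ 20.15606319 185.396497    63.88584983]
```

>>> move_arm:
  commands:
    - [[4, 37, 0], -0.08]
    - [[8, 74, 0], -0.16]
    - [[12, 111, 0], -0.24]
    - [[16, 148, 0], -0.32]
    - [[20, 185, 0], -0.4]

```text
time_s: 6.9
eef_pos: [0.5361, 0.1392, 0.1921]
eef_rot: [3.142, -0.0, -2.987]
contact_force: [0.1, 0.3, -0.2]
opening: 0.68
grip_force: 0.0
```

>>> move_arm:
  commands:
    - [[0, 0, 0], 0]
    - [[0, 0, 20], 0]
    - [[0, 0, 40], 0]
    - [[0, 0, 63], 0]
    - [[0, 0, 63], 0]

```text
time_s: 7.4
eef_pos: [0.5332, 0.1364, 0.1254]
eef_rot: [-3.141, -0.008, -2.991]
contact_force: [-1.2, 0.4, -0.7]
opening: 0.684
grip_force: 0.0
```

>>> move_arm:
  commands:
    - [[0, 0, 0], 0]
    - [[0, 0, 0], 0]
    - [[0, 0, 0], 0]
    - [[0, 0, 0], 0]
    - [[0, 0, 0], 0]
  grip: 25

```text
time_s: 7.9
eef_pos: [0.5371, 0.1379, 0.1303]
eef_rot: [-3.141, 0.002, -2.991]
contact_force: [-1.5, 0.2, 6.5]
opening: 0.426
grip_force: 24.1
```

```bash
python3 chk.py 2 w6
```

```text
(0.199, 498, array([-0.0066,  0.    ])) {'eef_pos': array([0.537, 0.138, 0.13 ]), 'eef_rot': array([-3.141e+00,  2.000e-03, -2.991e+00]), 'contact_force': array([-1.519,  0.243,  6.515]), 'ft_torque': array([-0.291,  0.198, -0.233]), 'opening': np.float64(0.426), 'joint_pos': array([ 0.206,  0.13 ,  1.974, -0.   ,  1.036, -1.515])}
```

>>> move_arm:
  commands:
    - [[0, 0, 0], 0.08]
    - [[0, 0, 0], 0.16]
    - [[0, 0, 0], 0.24]
    - [[0, 0, 0], 0.32]
    - [[0, 0, 0], 0.4]

```text
time_s: 8.45
eef_pos: [0.5369, 0.1405, 0.1298]
eef_rot: [3.136, 0.0, 2.89]
contact_force: [-4.2, 7.3, 6.6]
opening: 0.401
grip_force: 25.7
```

```bash
python3 chk.py 2 w7
```

```text
(0.471, 501, array([-0.006 ,  0.0049])) {'eef_pos': array([0.537, 0.14 , 0.13 ]), 'eef_rot': array([3.136, 0.   , 2.89 ]), 'contact_force': array([-4.241,  7.292,  6.565]), 'ft_torque': array([1.904, 0.401, 0.602]), 'opening': np.float64(0.401), 'joint_pos': array([ 0.208,  0.131,  1.974,  0.005,  1.034, -1.114])}
```

This is the loose cap: the mark turned 0.27 rad. Keep tightening.

>>> move_arm:
  commands:
    - [[0, 0, 0], 0.06]
    - [[0, 0, 0], 0.12]
    - [[0, 0, 0], 0.18]
    - [[0, 0, 0], 0.24]
    - [[0, 0, 0], 0.24]

```text
time_s: 9.0
eef_pos: [0.5384, 0.141, 0.1303]
eef_rot: [3.134, 0.002, 2.653]
contact_force: [1.4, 7.9, 2.1]
opening: 0.429
grip_force: 26.1
```

```bash
python3 chk.py 2 w8
```

```text
(0.651, 510, array([-0.0039,  0.0067])) {'eef_pos': array([0.538, 0.141, 0.13 ]), 'eef_rot': array([3.134e+00, 2.000e-03, 2.653e+00]), 'contact_force': array([1.372, 7.899, 2.126]), 'ft_torque': array([ 2.137, -0.568,  0.717]), 'opening': np.float64(0.429), 'joint_pos': array([ 0.209,  0.131,  1.973,  0.005,  1.032, -0.876])}
```

>>> move_arm:
  commands:
    - [[0, 0, 0], 0]
    - [[0, 0, 0], 0]
    - [[0, 0, 0], -0.14]
    - [[0, 0, 0], -0.28]
    - [[0, 0, 0], -0.42]
  grip: 60

```text
time_s: 9.55
eef_pos: [0.5359, 0.1373, 0.1283]
eef_rot: [-3.141, -0.001, 3.078]
contact_force: [0.2, -0.0, 0.1]
opening: 0.68
grip_force: 0.0
```

```bash
python3 chk.py 2 w9
```

```text
(0.636, 504, array([-0.0053,  0.0057])) {'eef_pos': array([0.536, 0.137, 0.128]), 'eef_rot': array([-3.141e+00, -1.000e-03,  3.078e+00]), 'contact_force': array([ 0.203, -0.009,  0.138]), 'ft_torque': array([0.011, 0.005, 0.03 ]), 'opening': np.float64(0.68), 'joint_pos': array([ 2.060e-01,  1.320e-01,  1.976e+00, -1.000e-03,  1.035e+00,
       -1.301e+00])}
```

>>> move_arm:
  commands:
    - [[0, 0, 0], -0.1]
    - [[0, 0, 0], -0.2]
    - [[0, 0, 0], -0.24]
    - [[0, 0, 0], -0.24]
    - [[0, 0, 0], -0.24]

```text
time_s: 10.1
eef_pos: [0.5361, 0.1376, 0.1285]
eef_rot: [-3.141, -0.001, -2.973]
contact_force: [0.6, -0.3, 0.7]
opening: 0.683
grip_force: 0.0
```

>>> move_arm:
  commands:
    - [[0, 0, 0], 0]
    - [[0, 0, 0], 0]
    - [[0, 0, 0], 0]
    - [[0, 0, 0], 0]
    - [[0, 0, 0], 0]
  grip: 25
  grip_force: 30

```text
time_s: 10.6
eef_pos: [0.536, 0.1381, 0.1289]
eef_rot: [3.141, -0.001, -2.971]
contact_force: [-3.4, 2.1, 3.0]
opening: 0.424
grip_force: 28.9
```

>>> move_arm:
  commands:
    - [[0, 0, 0], 0.08]
    - [[0, 0, 0], 0.16]
    - [[0, 0, 0], 0.24]
    - [[0, 0, 0], 0.32]
    - [[0, 0, 0], 0.4]

```text
time_s: 11.1
eef_pos: [0.5372, 0.1408, 0.1299]
eef_rot: [3.136, 0.001, 2.91]
contact_force: [-2.6, 12.0, 4.8]
opening: 0.406
grip_force: 30.7
```

```bash
python3 chk.py 2 w10
```

```text
(0.924, 519, array([-0.0016,  0.0081])) {'eef_pos': array([0.537, 0.141, 0.13 ]), 'eef_rot': array([3.136e+00, 1.000e-03, 2.910e+00]), 'contact_force': array([-2.569, 11.951,  4.754]), 'ft_torque': array([2.454, 0.325, 0.698]), 'opening': np.float64(0.406), 'joint_pos': array([ 0.208,  0.131,  1.974,  0.006,  1.034, -1.133])}
```

>>> move_arm:
  commands:
    - [[0, 0, 0], 0.05]
    - [[0, 0, 0], 0.1]
    - [[0, 0, 0], 0.15]
    - [[0, 0, 0], 0.2]
    - [[0, 0, 0], 0.25]

```text
time_s: 11.65
eef_pos: [0.5379, 0.1421, 0.1306]
eef_rot: [3.133, 0.001, 2.662]
contact_force: [0.7, 7.7, 0.7]
opening: 0.428
grip_force: 30.6
```

```bash
python3 chk.py 2 w11
```

```text
(1.099, 522, array([0.0008, 0.0099])) {'eef_pos': array([0.538, 0.142, 0.131]), 'eef_rot': array([3.133e+00, 1.000e-03, 2.662e+00]), 'contact_force': array([0.665, 7.668, 0.665]), 'ft_torque': array([ 2.05 , -0.437,  0.74 ]), 'opening': np.float64(0.428), 'joint_pos': array([ 0.21 ,  0.13 ,  1.973,  0.007,  1.032, -0.885])}
```

>>> move_arm:
  commands:
    - [[0, 0, 0], 0]
    - [[0, 0, 0], 0]
    - [[0, 0, 0], -0.14]
    - [[0, 0, 0], -0.28]
    - [[0, 0, 0], -0.42]
  grip: 60

```text
time_s: 12.2
eef_pos: [0.5363, 0.137, 0.1283]
eef_rot: [-3.141, -0.0, 3.088]
contact_force: [0.4, 0.5, -0.4]
opening: 0.678
grip_force: 0.0
```

>>> move_arm:
  commands:
    - [[0, 0, 0], -0.1]
    - [[0, 0, 0], -0.2]
    - [[0, 0, 0], -0.24]
    - [[0, 0, 0], -0.24]
    - [[0, 0, 0], -0.24]

```text
time_s: 12.7
eef_pos: [0.5363, 0.1374, 0.1284]
eef_rot: [-3.141, -0.0, -2.962]
contact_force: [0.4, -0.4, -0.6]
opening: 0.682
grip_force: 0.0
```

```bash
python3 chk.py 2 w12
```

```text
(1.057, 509, array([-0.0025,  0.0088])) {'eef_pos': array([0.536, 0.137, 0.128]), 'eef_rot': array([-3.141, -0.   , -2.962]), 'contact_force': array([ 0.437, -0.447, -0.625]), 'ft_torque': array([0.06 , 0.016, 0.05 ]), 'opening': np.float64(0.682), 'joint_pos': array([ 2.060e-01,  1.320e-01,  1.976e+00, -1.000e-03,  1.035e+00,
       -1.544e+00])}
```

>>> move_arm:
  commands:
    - [[0, 0, 0], 0]
    - [[0, 0, 0], 0]
    - [[0, 0, 0], 0]
    - [[0, 0, 0], 0]
    - [[0, 0, 0], 0]
  grip: 25

```text
time_s: 13.25
eef_pos: [0.536, 0.138, 0.1289]
eef_rot: [3.141, -0.001, -2.961]
contact_force: [-2.6, 0.5, 3.1]
opening: 0.432
grip_force: 28.9
```

>>> move_arm:
  commands:
    - [[0, 0, 0], 0.08]
    - [[0, 0, 0], 0.16]
    - [[0, 0, 0], 0.24]
    - [[0, 0, 0], 0.32]
    - [[0, 0, 0], 0.4]

```text
time_s: 13.75
eef_pos: [0.5369, 0.1405, 0.1298]
eef_rot: [3.137, 0.0, 2.921]
contact_force: [-4.7, 10.4, 6.3]
opening: 0.396
grip_force: 30.8
```

```bash
python3 chk.py 2 w13
```

```text
(1.296, 535, array([0.0015, 0.0093])) {'eef_pos': array([0.537, 0.14 , 0.13 ]), 'eef_rot': array([3.137, 0.   , 2.921]), 'contact_force': array([-4.748, 10.371,  6.322]), 'ft_torque': array([1.918, 0.612, 1.015]), 'opening': np.float64(0.396), 'joint_pos': array([ 0.208,  0.131,  1.974,  0.005,  1.035, -1.144])}
```

>>> move_arm:
  commands:
    - [[0, 0, 0], 0.05]
    - [[0, 0, 0], 0.1]
    - [[0, 0, 0], 0.15]
    - [[0, 0, 0], 0.2]
    - [[0, 0, 0], 0.25]

```text
time_s: 14.3
eef_pos: [0.5346, 0.1425, 0.1296]
eef_rot: [3.136, -0.006, 2.673]
contact_force: [-9.8, 16.6, 7.0]
opening: 0.417
grip_force: 34.2
```

```bash
python3 chk.py 2 w14
```

```text
(1.293, 521, array([0.0018, 0.0097])) {'eef_pos': array([0.535, 0.143, 0.13 ]), 'eef_rot': array([ 3.136, -0.006,  2.673]), 'contact_force': array([-9.832, 16.65 ,  7.023]), 'ft_torque': array([3.294, 1.322, 1.267]), 'opening': np.float64(0.417), 'joint_pos': array([ 0.21 ,  0.13 ,  1.975,  0.009,  1.038, -0.896])}
```

The mark stopped at 1.293 while the tool kept turning and the torque climbed, so the cap is home. Now regrasp square to the bottle and pull it out.

>>> move_arm:
  commands:
    - [[0, 0, 0], 0]
    - [[0, 0, 0], 0]
    - [[0, 0, 0], -0.12]
    - [[0, 0, 0], -0.24]
    - [[0, 0, 0], -0.34]
  grip: 60

```text
time_s: 14.85
eef_pos: [0.5367, 0.1371, 0.1285]
eef_rot: [-3.141, 0.001, 3.017]
contact_force: [-0.9, 0.5, -0.7]
opening: 0.679
grip_force: 0.0
```

>>> move_arm:
  commands:
    - [[0, 0, 0], 0]
    - [[0, 0, 0], 0]
    - [[0, 0, 0], 0]
    - [[0, 0, 0], 0]
    - [[0, 0, 0], 0]
  grip: 25

```text
time_s: 15.35
eef_pos: [0.5365, 0.1379, 0.1288]
eef_rot: [3.141, 0.0, 3.012]
contact_force: [0.0, 0.6, 1.3]
opening: 0.4
grip_force: 30.0
```

```bash
python3 chk.py 2 w15
```

```text
(1.209, 542, array([-0.0013,  0.0064])) {'eef_pos': array([0.536, 0.138, 0.129]), 'eef_rot': array([3.141, 0.   , 3.012]), 'contact_force': array([0.018, 0.566, 1.345]), 'ft_torque': array([0.17 , 0.026, 0.053]), 'opening': np.float64(0.4), 'joint_pos': array([ 0.207,  0.132,  1.975,  0.   ,  1.035, -1.235])}
```

>>> move_arm:
  commands:
    - [[3, 0, -4], 0]
    - [[6, 0, -8], 0]
    - [[11, 0, -16], 0]
    - [[17, 0, -24], 0]
    - [[23, 0, -33], 0]

```text
time_s: 15.9
eef_pos: [0.5128, 0.1407, 0.1624]
eef_rot: [-3.141, -0.0, 3.013]
contact_force: [-0.0, 0.4, -2.7]
opening: 0.4
grip_force: 29.9
```

```bash
python3 chk.py 2 w16
```

```text
(1.208, 532, array([-0.0061,  0.0087])) {'eef_pos': array([0.513, 0.141, 0.162]), 'eef_rot': array([-3.141, -0.   ,  3.013]), 'contact_force': array([-0.029,  0.394, -2.739]), 'ft_torque': array([-0.066, -0.165,  0.005]), 'opening': np.float64(0.4), 'joint_pos': array([ 0.221,  0.056,  1.99 , -0.   ,  1.096, -1.221])}
```

>>> move_arm:
  commands:
    - [[8, 0, -12], 0]
    - [[17, 0, -24], 0]
    - [[26, 0, -37], 0]
    - [[34, 0, -49], 0]
    - [[43, 0, -61], 0]

```text
time_s: 16.45
eef_pos: [0.4699, 0.1464, 0.2239]
eef_rot: [3.142, -0.0, 3.013]
contact_force: [-0.9, -0.3, -2.7]
opening: 0.399
grip_force: 30.0
```

>>> move_arm:
  commands:
    - [[6, 0, -20], 0]
    - [[10, 0, -45], 0]
    - [[10, 0, -75], 0]
    - [[10, 0, -105], 0]
    - [[10, 0, -125], 0]

```text
time_s: 16.95
eef_pos: [0.4608, 0.1478, 0.3509]
eef_rot: [3.14, 0.003, 3.013]
contact_force: [0.2, -0.5, -2.2]
opening: 0.4
grip_force: 30.0
```

```bash
python3 chk.py 2 w17
python3 - <<'E'
from h import *
cv2.imwrite("pics/s2.png",cv2.resize(arm.grab_frame("scene")[60:330,200:480],None,fx=2,fy=2))
print(shift([.498,-.253,.36]))
E
```

```text
None {'eef_pos': array([0.461, 0.148, 0.351]), 'eef_rot': array([3.140e+00, 3.000e-03, 3.013e+00]), 'contact_force': array([ 0.219, -0.509, -2.19 ]), 'ft_torque': array([ 0.085,  0.07 , -0.013]), 'opening': np.float64(0.4), 'joint_pos': array([ 0.259, -0.157,  1.843,  0.   ,  1.453, -1.183])}
[ -87.11247622 -393.19349167   -8.40817736]
```

View pics/s2.png

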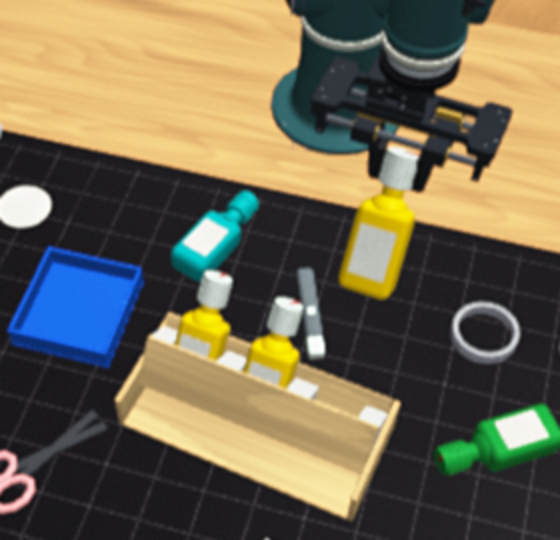

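The bottle (crop (380,240)) is held by its cap and clear of the rack. The other two are still in their pockets. Carry it above the tray.

>>> move_arm:
  commands:
    - [[-6, -32, 0], 0]
    - [[-13, -72, 0], 0]
    - [[-20, -115, 0], 0]
    - [[-27, -158, 0], 0]
    - [[-34, -200, 0], 0]

```text
time_s: 17.55
eef_pos: [0.4677, -0.0564, 0.3462]
eef_rot: [3.142, -0.002, 3.013]
contact_force: [1.3, -0.5, -2.3]
opening: 0.401
grip_force: 30.0
```

>>> move_arm:
  commands:
    - [[-8, -45, 0], 0]
    - [[-16, -90, 0], 0]
    - [[-24, -135, 0], 0]
    - [[-31, -175, 0], 0]
    - [[-35, -196, 0], 0]

```text
time_s: 18.05
eef_pos: [0.4772, -0.2566, 0.3457]
eef_rot: [3.141, -0.003, 3.01]
contact_force: [1.0, -0.1, -2.4]
opening: 0.4
grip_force: 30.0
```

>>> move_arm:
  commands:
    - [[0, 0, 30], 0]
    - [[0, 0, 70], 0]
    - [[0, 0, 110], 0]
    - [[0, 0, 150], 0]
    - [[0, 0, 180], 0]

```text
time_s: 18.55
eef_pos: [0.4759, -0.2524, 0.1633]
eef_rot: [3.139, -0.005, 3.013]
contact_force: [0.2, -0.9, -2.0]
opening: 0.4
grip_force: 30.0
```

Run:
```python
from h import *
s=arm.state();print(s["eef_pos"],s["ft_torque"],shift([.48,-.253,.140]))
cv2.imwrite("pics/s3.png",cv2.resize(arm.grab_frame("scene")[100:280,150:350],None,fx=3,fy=3))
```

```text
[ 0.47590691 -0.25240567  0.16328474] [0.04823804 0.06037197 0.01629456] [-4.25999576 -0.11514773 23.26208772]
```

View pics/s3.png

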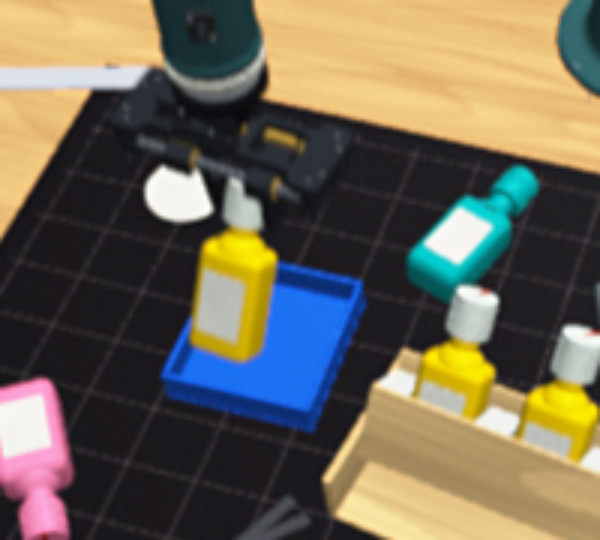

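```bash
cat > tl.py <<'E'
from h import *
c=arm.calibration("scene");s=arm.state();g=s["eef_pos"]+[0,0,.0187]
for th in(0,10,20,30,40):
    t=np.radians(th);a=-np.sin(t)*RX+np.array([0,0,np.cos(t)]);e=np.cos(t)*RX+np.array([0,0,np.sin(t)])
    P=[g-.142*a+i*.021*e+j*.03*RY for i,j in((1,-1),(1,1),(-1,1),(-1,-1))]+[g]
    X=(c["camera_matrix"]@(c["R"]@np.array(P).T+c["t"][:,None]));X=X[:2]/X[2]
    print(th,((X.T-[150,100])*3).round().tolist())
E
python3 tl.py
```

```text
0 [[234.0, 311.0], [291.0, 333.0], [313.0, 300.0], [256.0, 279.0], [252.0, 204.0]]
10 [[219.0, 327.0], [277.0, 350.0], [300.0, 321.0], [243.0, 299.0], [252.0, 204.0]]
20 [[204.0, 339.0], [263.0, 362.0], [287.0, 339.0], [229.0, 317.0], [252.0, 204.0]]
30 [[190.0, 348.0], [249.0, 371.0], [273.0, 354.0], [215.0, 331.0], [252.0, 204.0]]
40 [[175.0, 352.0], [236.0, 376.0], [258.0, 366.0], [200.0, 343.0], [252.0, 204.0]]
```

The bottle is still leaning about 30°. Lower it to just above the floor, then ease the grip so that it swings upright.

>>> move_arm:
  commands:
    - [[0, 0, 8], 0]
    - [[0, 0, 16], 0]
    - [[0, 0, 22], 0]
    - [[0, 0, 22], 0]
    - [[0, 0, 22], 0]
  grip_force: 12

```text
time_s: 19.1
eef_pos: [0.4792, -0.2544, 0.1468]
eef_rot: [-3.141, 0.002, 3.013]
contact_force: [0.6, 1.0, -1.6]
opening: 0.403
grip_force: 12.0
```

>>> move_arm:
  commands:
    - [[0, 0, 0], 0]
    - [[0, 0, 0], 0]
    - [[0, 0, 0], 0]
    - [[0, 0, 0], 0]
    - [[0, 0, 0], 0]
  grip_force: 7

```text
time_s: 19.6
eef_pos: [0.4786, -0.254, 0.1457]
eef_rot: [-3.142, 0.0, 3.013]
contact_force: [0.3, -0.5, -2.4]
opening: 0.409
grip_force: 7.0
```

```bash
python3 tl.py
cat > look.py <<'E'
import sys
from h import *
s=arm.state();print(s["eef_pos"],s["contact_force"],s["ft_torque"],s["opening"],s["grip_force"])
cv2.imwrite(f"pics/{sys.argv[1]}.png",cv2.resize(arm.grab_frame("scene")[100:280,150:350],None,fx=3,fy=3))
def corners(n):
    h=cv2.cvtColor(cv2.imread(f"pics/{n}.png"),cv2.COLOR_BGR2HSV)
    m=cv2.inRange(h,(18,120,80),(36,255,255));m[:,350:]=0
    v,u=np.nonzero(m);w,V=np.linalg.eigh(np.cov(u,v))
    print(n,"left",u.min(),v[u.argmin()],"low",u[v.argmax()],v.max(),"right",u.max(),"top",v.min(),"mean",u.mean(),v.mean())
corners("s3");corners(sys.argv[1])
E
python3 look.py s4
```

```text
0 [[230.0, 323.0], [287.0, 345.0], [309.0, 312.0], [253.0, 290.0], [248.0, 218.0]]
10 [[216.0, 339.0], [273.0, 361.0], [296.0, 333.0], [240.0, 311.0], [248.0, 218.0]]
20 [[201.0, 351.0], [259.0, 374.0], [283.0, 351.0], [226.0, 329.0], [248.0, 218.0]]
30 [[186.0, 360.0], [245.0, 383.0], [269.0, 366.0], [211.0, 343.0], [248.0, 218.0]]
40 [[172.0, 364.0], [232.0, 388.0], [255.0, 378.0], [196.0, 355.0], [248.0, 218.0]]
[ 0.47858009 -0.25399674  0.14573497] [ 0.33308329 -0.49640213 -2.43923195] [ 0.04857069  0.10581637 -0.0271077 ] 0.40853398785092904 6.999978390522301
s3 left 0 0 low 235 359 right 349 top 0 mean 167.13863185723727 125.32650363516193
s4 left 0 0 low 262 353 right 349 top 0 mean 168.1896099428031 117.99733367737497
```

>>> move_arm:
  commands:
    - [[0, 0, 3], 0]
    - [[0, 0, 6], 0]
    - [[0, 0, 9], 0]
    - [[0, 0, 9], 0]
    - [[0, 0, 9], 0]
  grip_force: 5

```text
time_s: 20.15
eef_pos: [0.4784, -0.2539, 0.1364]
eef_rot: [3.141, -0.001, 3.013]
contact_force: [0.5, -0.3, -1.7]
opening: 0.407
grip_force: 5.0
```

```bash
sed -i 's/^corners("s3");//; s/m\[:,350:\]=0/m[:,350:]=0;m[:200]=0;m[:,:120]=0/' look.py; python3 look.py s5; python3 tl.py|head -3
```

```text
[ 0.4783957  -0.25388819  0.13641991] [ 0.50855719 -0.26976814 -1.65213071] [0.01768014 0.02699873 0.02252105] 0.40729622418141953 5.000031078234315
s5 left 217 268 low 343 520 right 343 top 205 mean 259.08132780082985 295.9688796680498
0 [[232.0, 329.0], [288.0, 351.0], [310.0, 318.0], [254.0, 296.0], [250.0, 225.0]]
10 [[217.0, 345.0], [275.0, 367.0], [297.0, 338.0], [241.0, 317.0], [250.0, 225.0]]
20 [[203.0, 357.0], [261.0, 380.0], [284.0, 356.0], [227.0, 334.0], [250.0, 225.0]]
```

```bash
sed -i 's/m\[:,:120\]=0/m[:,:120]=0;m=(cv2.connectedComponents(m)[1]==np.bincount(cv2.connectedComponents(m)[1][260:320,230:270].ravel())[1:].argmax()+1)/' look.py
cat >> look.py <<'E'
for f in ("s3","s4","s5"):
    corners(f)
E
python3 look.py s6
```

```text
[ 0.47852839 -0.2539625   0.13659894] [ 0.08024548  0.95329831 -1.66629545] [0.08690257 0.12105076 0.04900615] 0.40409367168614696 5.000016535632312
s6 left 216 286 low 265 359 right 288 top 251 mean 258.6351777824532 296.97559436145593
s3 left 190 336 low 235 359 right 278 top 227 mean 237.82753036437248 286.5400809716599
s4 left 212 259 low 262 353 right 288 top 242 mean 256.4802089612216 289.73096242716497
s5 left 217 268 low 268 360 right 288 top 250 mean 258.83182487897284 297.07198484529573
```

>>> move_arm:
  commands:
    - [[0, 0, 2], 0]
    - [[0, 0, 4], 0]
    - [[0, 0, 6], 0]
    - [[0, 0, 8], 0]
    - [[0, 0, 8], 0]

```text
time_s: 20.75
eef_pos: [0.4802, -0.2546, 0.1305]
eef_rot: [-3.141, 0.004, 3.013]
contact_force: [-0.4, 0.8, 4.9]
opening: 0.405
grip_force: 5.0
```

```bash
python3 look.py s7; python3 tl.py|head -2
```

```text
[ 0.48017224 -0.25459691  0.13053314] [-0.43338953  0.8282952   4.88725347] [ 0.19246624 -0.02018225 -0.02039601] 0.4048601190170709 5.001418171450496
s7 left 216 280 low 266 363 right 288 top 256 mean 258.4993553932101 301.4694886119467
s3 left 190 336 low 235 359 right 278 top 227 mean 237.82753036437248 286.5400809716599
s4 left 212 259 low 262 353 right 288 top 242 mean 256.4802089612216 289.73096242716497
s5 left 217 268 low 268 360 right 288 top 250 mean 258.83182487897284 297.07198484529573
0 [[231.0, 334.0], [288.0, 356.0], [310.0, 323.0], [254.0, 301.0], [249.0, 230.0]]
10 [[217.0, 350.0], [274.0, 372.0], [297.0, 343.0], [241.0, 322.0], [249.0, 230.0]]
```

In contact with the floor at 4.9 N. Drag the cap forward over the base to right the bottle, pressing a little less.

>>> move_arm:
  commands:
    - [[-4, 0, -1], 0]
    - [[-8, 0, -1], 0]
    - [[-12, 0, -1], 0]
    - [[-16, 0, -1], 0]
    - [[-20, 0, -1], 0]

```text
time_s: 21.3
eef_pos: [0.4986, -0.2566, 0.1294]
eef_rot: [3.142, -0.0, 3.013]
contact_force: [1.0, -0.1, 0.6]
opening: 0.408
grip_force: 5.0
```

```bash
python3 look.py s8; python3 tl.py|head -2
```

```text
[ 0.49861348 -0.25659189  0.12938363] [ 1.03407547 -0.06355858  0.63715535] [-0.03786873  0.00575863 -0.00025769] 0.408034238483511 5.000054568517953
s8 left 210 290 low 266 367 right 287 top 271 mean 255.0369755866319 310.96041716046454
s3 left 190 336 low 235 359 right 278 top 227 mean 237.82753036437248 286.5400809716599
s4 left 212 259 low 262 353 right 288 top 242 mean 256.4802089612216 289.73096242716497
s5 left 217 268 low 268 360 right 288 top 250 mean 258.83182487897284 297.07198484529573
0 [[222.0, 350.0], [279.0, 372.0], [301.0, 339.0], [245.0, 317.0], [239.0, 247.0]]
10 [[207.0, 366.0], [265.0, 389.0], [288.0, 360.0], [231.0, 338.0], [239.0, 247.0]]
```

View pics/s8.png

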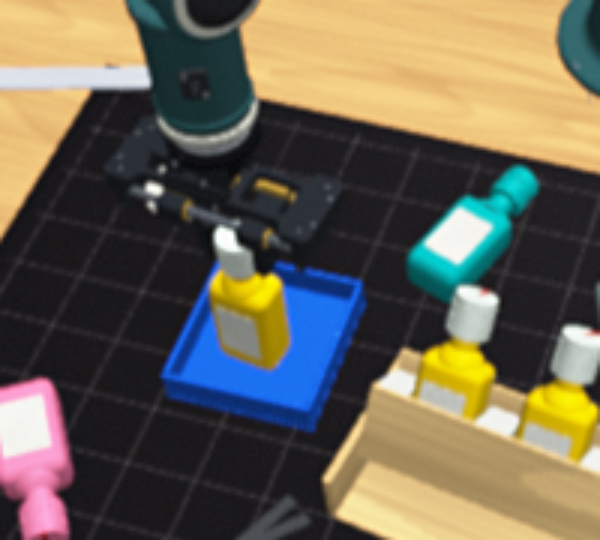

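The bottle now looks upright in the tray: base at crop (250,360), cap at (232,250). Release it and withdraw upward.

>>> move_arm:
  commands:
    - [[0, 0, 0], 0]
    - [[0, 0, 0], 0]
    - [[0, 0, 0], 0]
    - [[0, 0, 0], 0]
    - [[0, 0, 0], 0]
  grip: 50

```text
time_s: 21.85
eef_pos: [0.4982, -0.2565, 0.1297]
eef_rot: [3.142, -0.0, 3.013]
contact_force: [-0.5, -0.1, -0.2]
opening: 0.566
grip_force: 0.0
```

>>> move_arm:
  commands:
    - [[0, 0, -10], 0]
    - [[0, 0, -30], 0]
    - [[0, 0, -55], 0]
    - [[0, 0, -85], 0]
    - [[0, 0, -120], 0]

```text
time_s: 22.35
eef_pos: [0.4978, -0.2562, 0.2507]
eef_rot: [3.141, -0.001, 3.013]
contact_force: [0.4, -1.3, 0.0]
opening: 0.563
grip_force: 0.0
```

>>> move_arm:
  commands:
    - [[30, 0, -20], 0]
    - [[60, 0, -40], 0]
    - [[90, 0, -40], 0]
    - [[90, 0, -40], 0]
    - [[90, 0, -40], 0]

```text
time_s: 22.85
eef_pos: [0.4091, -0.2451, 0.2907]
eef_rot: [-3.141, 0.002, 3.012]
contact_force: [-0.2, -0.3, -0.3]
opening: 0.569
grip_force: 0.0
```

```bash
python3 look.py s9|head -2
python3 - <<'E'
import cv2,numpy as np
from h import *
a=cv2.resize(arm.grab_frame("scene")[120:330,130:470],None,fx=2.2,fy=2.2)
b=cv2.resize(cv2.imread("pics/s9.png"),None,fx=.2,fy=.2);cv2.imwrite("pics/f.png",a)
E
```

```text
[ 0.40906846 -0.24509039  0.29074101] [-0.20582133 -0.29553005 -0.26084284] [0.06145468 0.00014594 0.0199583 ] 0.5689574488275839 0.0
s9 left 208 291 low 266 368 right 287 top 271 mean 253.76344086021504 313.81060606060606
```

View pics/f.png

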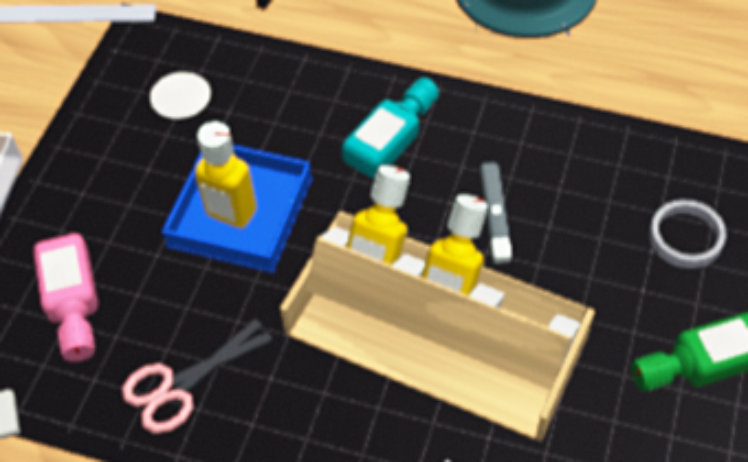

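The bottle stands upright in the tray at crop (228,180). The two tight ones are in the rack at (378,215) and (457,245), and the bystanders are untouched.

```bash
python3 -c "
from bench import arm
print(arm.finish_job())"
```

```text
the job is handed in; nothing more can be done
None
```

Job handed in at about 23 s: the loose cap was on the bottle at the rack's +y end; I tightened it to its stop in the pocket and stood that bottle upright in the blue tray, leaving the two tight bottles in the rack and the knife, tape and scissors where they were.

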